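# Reset the click adjuster of a motorcycle shock and fit its mud cap

## Task

Reset the damping of the shock absorber in the bench fixture to the base setting: turn the red adjuster knob clockwise until it comes gently to its stop, without forcing it there, then back it out four clicks and let go. Then push the black mud cap, which stands on the bench, over the knob until it sits fully home on the shock's head, let go of it, and leave the other things on the bench where they are.

Things in the scene. Friction and masses are not known exactly. Their poses are not given: they have to be found in the camera images.
- shock: Shock absorber pinned level in a bolted-down steel fixture: red spring 76 mm across, aluminium head 58 x 56 mm, reservoir. Origin: on the bench below the adjuster's axis; z up, y along the shock from the head to the clevis (base plate y -0.10 to 0.30, 110 mm wide; spring y 0.05 to 0.22); reservoir on the +x side (axis x = 0.068, 50 mm across). Nothing of these is over 105 mm high.
- adjuster (a point): Fixed point on the adjuster's vertical axis at the head's flat top face, 104 mm above the bench. Upwards from here: a steel spigot 40 mm across, 8 mm high, with a chamfered edge; then, from 8.5 to 33 mm, the red knob.
- knob_mid (a point): Fixed point on the axis at mid-height of the red knob: rubber-sleeved, round, fluted, 36 mm across, 24.5 mm high, unmarked. Clockwise from above closes it to its stop, which is click 0; 12 clicks a turn (0.524 rad each), 9 from stop to stop; at first two to five out. Leaving a click takes 0.16 N m, falling to nothing half-way; then it pulls on to the next. Let go, it settles on the nearest click.
- needle (a point): Hidden tip of the needle that the knob drives by a thread, on the axis: 60.0 mm above the bench on the stop, 0.1 mm higher per click, too little to measure: go by feel. On the stop the torque does not fall after 0.16 N m but rises: 0.22 N m at 0.06 rad into the stop's give, 0.28 at 0.09; over 0.32 N m (0.13 rad) ruins the needle. Let go there, the knob springs back to click 0.
- cap: Black ribbed plastic mud cap, a round cup standing open side down: 49 mm outside, 43 mm inside, 38 mm high, 35 mm deep inside, 30 to 65 g. Origin: centre of its rim, on the bench at the start; z up through the closed top. It goes over the knob and round the 40 mm spigot until its rim stands on the head's top face.
- grease: Yellow tin with a white lid, 62 mm across, 50 mm high, standing on the bench; a bystander. Origin: centre of its underside.
- bearing: Steel ring, 52 mm across, 20 mm high, lying on the bench; a bystander. Origin: centre of its underside.
- socket: Steel wrench socket, 32 mm across, 36 mm high, standing; a bystander. Origin: centre of its underside.
- hookspanner: Dark flat hook spanner, 190 mm long, 6 mm thick, lying on the bench; a bystander. Origin: near the middle of its handle, x towards the hook.
- screwdriver: Screwdriver lying on the bench; a bystander. Origin: near its middle, x towards the tip.
Not all that is in view belongs to the job. Of the things shaped like the cap, the black one is meant.

How it is judged:
On the way, in this order (a step that is already met when the one before it is completed fails the run):
1. the knob is turned clockwise onto its stop: less than a fifth of a click off it (z of needle in the frame of shock below 0.06002 m), for 0.2 s.
2. the knob is backed out to the fourth click (within 0.35 click) (z of needle in the frame of shock between 0.060365 and 0.060435 m), for 0.3 s.
At the end, for the whole second after the job is handed in: The knob rests on the fourth click from its clockwise stop (within 0.35 click); the mud cap sits over it, level within 0.07 rad, centred within 3 mm, its rim on the head's top face within 2.5 mm, released and at rest; the other things lie where they were (all of step 2 and horizontal distance between cap and adjuster below 0.003 m and z of cap in the frame of shock between 0.102 and 0.1065 m and angle between cap's own z axis and vertical below 0.07 rad and linear speed of cap below 0.01 m/s); the robot touches nothing.
It fails at once if the knob is forced against its stop: wound more than 0.13 rad into the stop's give (z of needle in the frame of shock below 0.059974 m).
It fails at once if another thing on the bench is moved by more than 30 mm (distance of any of grease, bearing, socket, hookspanner, screwdriver from where it was at the start of the episode above 0.03 m).
It also fails if it takes over 69 s, if anything falls off the work surface, if the arm or the gripper's body presses on something with over 40 N, if the wrist force passes 120 N, or if a joint passes its speed limit or range.

## Robot

A 6-joint arm with a two-finger parallel gripper is mounted at the origin on the work surface. World frame = base frame: x ahead of the robot, y to its left, z up, the work surface at z = 0. Lengths are in m, angles in rad, forces in N, time in s.
With the tool pointing down it reaches from about 0.35 to 0.975 m from the base axis. Payload 4.9 kg.
Tool frame: the origin (TCP) lies midway between the tips of the shut fingers; the grasp point (between the pads) lies 19 mm behind it; z points along the fingers, y is the direction in which the jaws open and shut (so a half turn about z gives the same grasp; the last joint's range is limited). The gripper opens to 85 mm and grips with 20 to 120 N. Pads are 22 mm wide; open, the fingers measure 114 mm over their backs; the gripper's body (76 mm by 85 mm) begins 54 mm behind the grasp point. The pads swing forward as they close: fully open they stand 13 mm farther back than shut.
Start: joints at [1.135, 0.053, 1.613, -0, 1.476, -0.119], TCP at [0.195, 0.594, 0.231] pointing down, gripper open.
Joint ranges: [-3.01, 3.01], [-1.01, 2.22], [0.06, 2.58], [-1.02, 4.17], [0.09, 2.62], [-3.14, 3.14]. Speed limits (rad/s): [2.57, 2.57, 3.14, 3.14, 3.14, 3.14].

## Interface

Orientations are given as a unit quaternion [w, x, y, z].
In Python, from plant import manip, cams gives the robot as it stands.
- The arm moves only by the tool jog_arm, never from a script. Its argument "targets" is a list of rows, each a list of 4 numbers: the shift along the tool's x, y, z in m, then the turn about the tool's z in degrees. A call has 1 to 5 rows; each row is the pose to reach, as a shift and turn from the pose commanded when the call began, along the tool's axes at that moment; what a row does not reach only later rows make up. A row lasts 1/12 s, in which the tool goes at most 41.7 mm and 7.16 degrees, less where a joint would pass 70% of its speed; a pose out of reach is approached as far as the arm can. A call with a gripper value outside its range is refused whole. "fingers" is the opening, from 0 (shut) to 1 (fully open), set as the call begins (left out, the last holds). The fingers move at their own pace and stop on an object; the grip force is fixed at half the most. Time passes only in rows, so rows that repeat a pose let the fingers close. It gives the time, the measured TCP pose, the force and the opening at its end, in the units of the state.
- manip.state(): the state, without advancing time (a new reading comes with each control period).
- cams.grab_frame(name): name is "side" or "top" or "wrist"; returns the picture (384x512x3 uint8, red, green, blue); there is no depth.
- cams.get_calibration(name): a dict with "camera_matrix" (3x3 intrinsics, pixels), "distortion" ([k1, k2, p1, p2, k3] as OpenCV has them; the pictures are not rectified), "cam_to_world" (4x4, takes a point from camera to world coordinates). Camera axes: x right, y up, looking along -z (the intrinsics and any distortion apply to the point x, -y, -z); pixel columns grow to the right and rows downward; lengths in m; the calibration is good to about 2 mm. A picture is of the moment at which its call begins: read the wrist's pose just before it. get_calibration takes no time and is no camera call; for the wrist camera it gives the pose at the moment of the call.
- manip.job_done(): hands the job in, once; it reports no verdict.
The state is a dict: "time": time; "joint_pos": joint angles; "joint_vel": joint speeds; "joint_efforts": joint torques, N m; "tool_pos": TCP position; "tool_rot": TCP orientation; "contact_force": force on the tool from outside, world axes, zero at the start; "ft_torque": the same for the moment, N m; "gripper_width": opening from 0.0 (shut) to 1.0 (fully open).
Only numpy, scipy, OpenCV 4.12 (cv2) and the standard library are available. Lean on these libraries where they do the work, as an engineer would, in place of code of your own. Each camera call takes 0.05 s, during which the arm holds its last target. There are 200 camera calls.

## Working session

There is one attempt and no reset: what is moved stays moved. The work goes in short steps, Python scripts to look and compute and a tool call to move; the robot and the scene stay as the last step left them, time stands still between calls to the robot, and variables do not carry over. Pictures are saved under pics/ and viewed, about 8 in all and at most 12, crops included, and the job is handed in when it is done.

Besides the shell and the picture viewer there is one more tool, called after ">>>" by a JSON object that holds its "method" and its "body". jog_arm: Moves the arm, as the interface text tells. Its arguments: {"type":"object","properties":{"targets":{"type":"array"},"fingers":{"type":"number"}},"required":["targets"]}

```bash
mkdir -p pics; ls; cat > h.py <<'E'
import numpy as np, cv2
from plant import manip, cams
def ray(cal,u,v):
    K=np.array(cal["camera_matrix"],float);D=np.array(cal["distortion"],float);T=np.array(cal["cam_to_world"])
    x,y=cv2.undistortPoints(np.array([[[u,v]]],float),K,D)[0,0]
    d=T[:3,:3]@np.array([x,-y,-1.]);return T[:3,3],d/np.linalg.norm(d)
def onplane(cal,u,v,z):
    o,d=ray(cal,u,v);return o+d*(z-o[2])/d[2]
def proj(cal,P):
    K=np.array(cal["camera_matrix"],float);D=np.array(cal["distortion"],float);T=np.array(cal["cam_to_world"])
    p=T[:3,:3].T@(np.array(P,float)-T[:3,3]);p=p*[1,-1,-1]
    return cv2.projectPoints(p.reshape(1,1,3),np.zeros(3),np.zeros(3),K,D)[0].ravel()
def save(n,im): cv2.imwrite(f"pics/{n}.png",np.ascontiguousarray(im[:,:,::-1]))
E
python3 - <<'E'
from h import *
s=manip.state();print({k:np.round(v,3).tolist() for k,v in s.items()})
ims=[]
for n in("side","top"):
    im=cams.grab_frame(n);save(n+"0",im);c=cams.get_calibration(n);ims.append(im)
    print(n,np.round(c["cam_to_world"],3).tolist(),np.round(c["camera_matrix"],1).tolist(),c["distortion"])
E
```

```text
pics
{'time': 0.0, 'joint_pos': [1.135, 0.053, 1.614, -0.0, 1.476, -0.119], 'joint_vel': [-0.0, 0.001, 0.0, 0.001, 0.001, 0.001], 'joint_efforts': [0.001, -39.366, -37.018, 0.0, 0.007, -0.0], 'tool_pos': [0.194, 0.593, 0.23], 'tool_rot': [-0.0, 0.158, 0.987, -0.001], 'contact_force': [-0.581, -0.731, 0.51], 'ft_torque': [-0.02, -0.014, -0.044], 'gripper_width': 1.003}
side [[-0.986, 0.128, -0.107, 0.407], [-0.167, -0.752, 0.637, 0.628], [0.001, 0.646, 0.763, 1.026], [0.0, 0.0, 0.0, 1.0]] [[455.2, 0.0, 252.5], [0.0, 455.2, 197.5], [0.0, 0.0, 1.0]] [0.0543363 0.        0.        0.        0.       ]
top [[-0.141, 0.963, -0.231, 0.368], [-0.99, -0.137, 0.03, -0.115], [-0.002, 0.233, 0.973, 0.953], [0.0, 0.0, 0.0, 1.0]] [[402.2, 0.0, 250.2], [0.0, 402.2, 200.9], [0.0, 0.0, 1.0]] [-0.06449607  0.          0.          0.          0.        ]
```

View pics/top0.png

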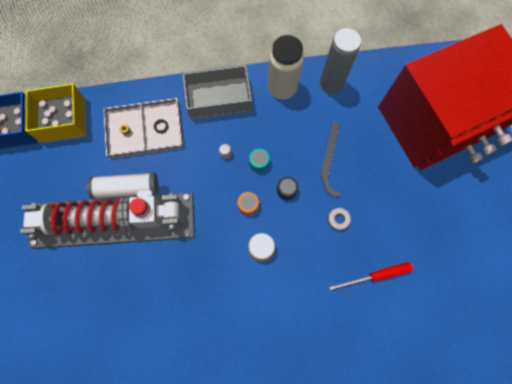

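View pics/side0.png

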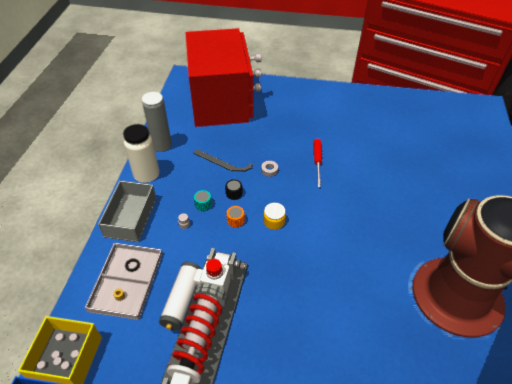

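The top view shows three cap-like cups: black (288,187), teal (259,159) and orange (248,203). The red knob is at about (138,207). In the side view the black cup is at (234,189) and the knob at (214,267). I'll take the black cup as the cap and measure it with colour masks, then confirm it in an enlarged crop.

```bash
python3 - <<'E'
from h import *
def tri(a,b):
    (o1,d1),(o2,d2)=a,b
    t=np.linalg.lstsq(np.c_[d1,-d2],o2-o1,rcond=None)[0]
    p,q=o1+t[0]*d1,o2+t[1]*d2
    return np.round((p+q)/2,4),round(float(np.linalg.norm(p-q)),4)
im={n:cv2.imread(f"pics/{n}0.png") for n in("side","top")};C={n:cams.get_calibration(n) for n in im}
def blob(n,f,c,r):
    h=cv2.cvtColor(im[n],cv2.COLOR_BGR2HSV);m=f(h.astype(int)).astype(np.uint8)
    w=np.zeros_like(m);w[c[1]-r:c[1]+r,c[0]-r:c[0]+r]=1;m*=w
    k,l,s,ce=cv2.connectedComponentsWithStats(m);i=1+np.argmax(s[1:,4]);return ce[i],s[i]
red=lambda h:((h[...,0]<8)|(h[...,0]>172))&(h[...,1]>170)&(h[...,2]>90)
blk=lambda h:(h[...,2]<95)&(h[...,1]<130)
for nm,f,ct,cs,r in(("knob",red,(138,207),(214,267),11),("cap",blk,(288,187),(234,189),14)):
    a,sa=blob("top",f,ct,r);b,sb=blob("side",f,cs,r);print(nm,a.round(1),sa,b.round(1),sb)
    print(tri(ray(C["top"],*a),ray(C["side"],*b)))
    for z in(.137,.125,.038,.019):print(z,onplane(C["top"],*a,z).round(4),onplane(C["side"],*b,z).round(4))
for nm,uv,z in(("grease",(262,246),.05),("bearing",(340,219),.02),("orange",(248,203),.03),("teal",(259,158),.03),("sock",(225,151),.03),("clevis",(35,220),.07),("fixend",(190,215),.01),("hook",(333,190),.0),("hookend",(336,125),0)):
    print(nm,onplane(C["top"],*uv,z).round(3))
c1=cv2.resize(im["top"][140:260,200:360],None,fx=4,fy=4,interpolation=2)
c2=cv2.resize(im["side"][220:384,150:270],None,fx=2.93,fy=2.93,interpolation=2)[:480]
print(c1.shape,c2.shape);cv2.imwrite("pics/crop1.png",cv2.resize(np.hstack([c1,c2]),(790,380)))
E
```

```text
knob [137.7 206.2] [130 199  16  15 172] [213.6 267. ] [207 258  15  18 210]
(array([0.5864, 0.0969, 0.1257]), 0.0004)
0.137 [0.5836 0.094  0.137 ] [0.5839 0.1036 0.137 ]
0.125 [0.5867 0.0971 0.125 ] [0.5863 0.0966 0.125 ]
0.038 [0.6097 0.1194 0.038 ] [0.6036 0.0452 0.038 ]
0.019 [0.6147 0.1243 0.019 ] [0.6074 0.034  0.019 ]
cap [286.3 191.2] [278 178  20  21  98] [233.8 190.9] [226 180  16  19 165]
(array([ 0.6055, -0.2344,  0.0114]), 0.0049)
0.137 [ 0.5717 -0.2183  0.137 ] [ 0.5831 -0.1282  0.137 ]
0.125 [ 0.5747 -0.2198  0.125 ] [ 0.5855 -0.1384  0.125 ]
0.038 [ 0.5964 -0.2308  0.038 ] [ 0.6027 -0.2125  0.038 ]
0.019 [ 0.6011 -0.2332  0.019 ] [ 0.6065 -0.2286  0.019 ]
grease [ 0.475 -0.155  0.05 ]
bearing [ 0.516 -0.348  0.02 ]
orange [ 0.583 -0.138  0.03 ]
teal [ 0.69 -0.18  0.03]
sock [ 0.719 -0.101  0.03 ]
clevis [0.603 0.349 0.07 ]
fixend [0.578 0.003 0.01 ]
hook [ 0.593 -0.35   0.   ]
hookend [ 0.761 -0.391  0.   ]
(480, 640, 3) (480, 352, 3)
```

View pics/crop1.png

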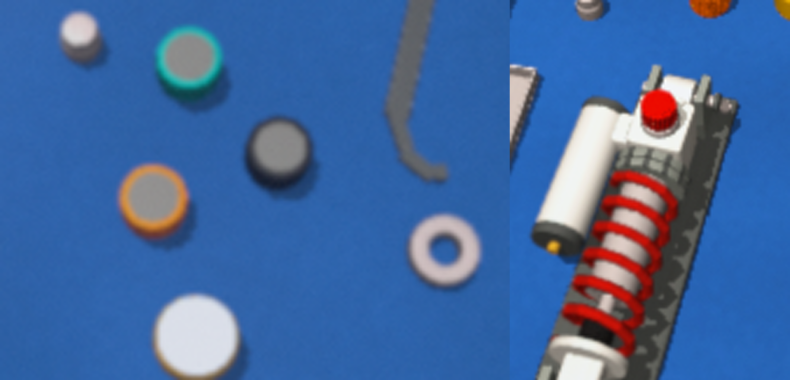

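The crop shows three cups: orange at crop (153,198), teal at (189,62) and black at (280,150). The black one fits the description and is the cap. The knob is at (0.586, 0.097) with the axis vertical. I'm moving above the knob.

>>> {"method": "jog_arm", "body": {"targets": [[-0.167,-0.11,0,0],[-0.167,-0.11,0,0],[-0.167,-0.11,0,0],[-0.167,-0.11,0,0],[-0.167,-0.11,0,0]]}}

```text
time: 0.52
tool_pos: [0.3201, 0.435, 0.2307]
tool_rot: [0.0, 0.158, 0.987, -0.001]
contact_force: [-0.5, 1.0, -0.4]
gripper_width: 1.001
```

>>> {"method": "jog_arm", "body": {"targets": [[-0.167,-0.11,0,0],[-0.167,-0.11,0,0],[-0.167,-0.11,0,0],[-0.167,-0.11,0,0],[-0.167,-0.11,0,0]]}}

```text
time: 0.93
tool_pos: [0.4446, 0.2783, 0.2309]
tool_rot: [0.0, 0.158, 0.987, -0.0]
contact_force: [1.1, 1.0, -0.6]
gripper_width: 0.997
```

>>> {"method": "jog_arm", "body": {"targets": [[-0.167,-0.11,0,0],[-0.167,-0.11,0,0],[-0.167,-0.11,0,0],[-0.167,-0.11,0,0],[-0.167,-0.11,0,0]]}}

```text
time: 1.35
tool_pos: [0.569, 0.1216, 0.2308]
tool_rot: [-0.0, 0.158, 0.987, -0.0]
contact_force: [0.3, 0.8, -0.5]
gripper_width: 1.006
```

```bash
python3 - <<'E'
from h import *
s=manip.state();c=cams.get_calibration("wrist");im=cams.grab_frame("wrist");save("w1",im)
print(s["tool_pos"],s["joint_pos"],s["ft_torque"]);print(np.round(c["cam_to_world"],3).tolist(),c["camera_matrix"],c["distortion"])
h=cv2.cvtColor(im,cv2.COLOR_RGB2HSV).astype(int)
m=(((h[...,0]<8)|(h[...,0]>172))&(h[...,1]>150)&(h[...,2]>80)).astype(np.uint8)
k,l,st,ce=cv2.connectedComponentsWithStats(m)
for i in range(1,k):
    if st[i,4]>200:print(st[i],ce[i],onplane(c,*ce[i],.137),onplane(c,*ce[i],.125))
print("expected",proj(c,[.5864,.0969,.137]))
E
```

```text
[0.56904361 0.12158703 0.23078582] [ 8.28718004e-02 -4.84632860e-02  1.71508190e+00 -4.81454469e-04
  1.47545340e+00 -1.16963495e+00] [0.00401531 0.03183893 0.03983055]
[[0.312, -0.9, -0.305, 0.489], [0.95, 0.295, 0.1, 0.147], [0.0, -0.321, 0.947, 0.373], [0.0, 0.0, 0.0, 1.0]] [[286.96894276   0.         258.82108118]
 [  0.         286.96894276 192.05918918]
 [  0.           0.           1.        ]] [-0.03129323  0.          0.          0.          0.        ]
[422 119  21  66 642] [433.62461059 153.74610592] [0.57890322 0.27291152 0.137     ] [0.58345307 0.27928419 0.125     ]
[396 125  20  66 638] [406.64106583 158.07680251] [0.57549031 0.25030938 0.137     ] [0.5798669  0.25553465 0.125     ]
[371 132  18  65 549] [379.28051002 164.36429872] [0.57364903 0.22708444 0.137     ] [0.57793214 0.23113067 0.125     ]
[346 137  15  66 547] [352.62705667 170.31261426] [0.57169193 0.20435047 0.137     ] [0.57587569 0.2072426  0.125     ]
[320 144  13  65 522] [326.31992337 176.28544061] [0.56983292 0.18171842 0.137     ] [0.5739223  0.18346162 0.125     ]
[294 149  13  65 516] [300.43217054 181.40891473] [0.56733333 0.15941568 0.137     ] [0.57129582 0.16002666 0.125     ]
[ 222  196   37   41 1155] [239.72034632 215.73852814] [0.58129232 0.09919997 0.137     ] [0.58596346 0.09675407 0.125     ]
expected [239.1973427  221.42503371]
```

View pics/w1.png

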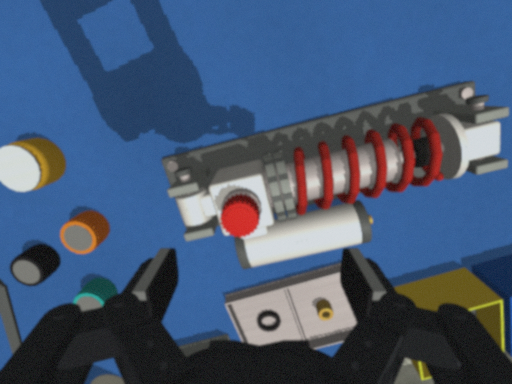

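The wrist view shows the knob at (240,216) between the opened fingers and agrees with the other two cameras to about 1 mm: axis at (0.5864, 0.0968). I'm centring over it, then descending.

>>> {"method": "jog_arm", "body": {"targets": [[-0.0243,-0.0181,0.02,0],[-0.0243,-0.0181,0.05,0],[-0.0243,-0.0181,0.07,0],[-0.0243,-0.0181,0.07,0],[-0.0243,-0.0181,0.07,0]]}}

```text
time: 1.82
tool_pos: [0.5841, 0.0995, 0.1595]
tool_rot: [-0.002, 0.158, 0.987, -0.0]
contact_force: [-0.6, -0.4, 0.8]
gripper_width: 0.999
```

>>> {"method": "jog_arm", "body": {"targets": [[0,0,0,0],[0,0,0,0],[0,0,0,0]]}}

```text
time: 2.07
tool_pos: [0.5865, 0.0999, 0.1636]
tool_rot: [0.002, 0.157, 0.988, 0.0]
contact_force: [0.2, 0.2, 0.1]
gripper_width: 1.002
```

>>> {"method": "jog_arm", "body": {"targets": [[0,0,0,0],[0,0,0,0],[0,0,0,0]]}}

```text
time: 2.32
tool_pos: [0.5856, 0.0996, 0.1619]
tool_rot: [0.0, 0.158, 0.987, 0.0]
contact_force: [0.4, -0.5, 0.3]
gripper_width: 1.002
```

```bash
python3 - <<'E'
from h import *
s=manip.state();print(s["tool_pos"],s["tool_rot"],s["joint_vel"],s["ft_torque"])
c=cams.get_calibration("wrist");im=cams.grab_frame("wrist");save("w2",im)
h=cv2.cvtColor(im,cv2.COLOR_RGB2HSV).astype(int)
m=(((h[...,0]<8)|(h[...,0]>172))&(h[...,1]>150)&(h[...,2]>80)).astype(np.uint8)
k,l,st,ce=cv2.connectedComponentsWithStats(m)
for i in range(1,k):
    if st[i,4]>900:print(st[i],ce[i],onplane(c,*ce[i],.12475))
s=manip.state();print(s["tool_pos"],s["ft_torque"])
E
```

```text
[0.58563767 0.09958733 0.16193458] [4.60416429e-04 1.57631636e-01 9.87497872e-01 9.37010470e-05] [-0.00033066  0.0034815   0.00346504  0.00120344 -0.00233702  0.00155187] [-0.01117107 -0.01234652 -0.04278832]
[ 457  106   43   86 1247] [476.95028067 148.06575782] [0.57888119 0.24856304 0.12475   ]
[ 424  114   31   86 1084] [440.17896679 155.12084871] [0.57612629 0.2249067  0.12475   ]
[ 392  122   23   86 1014] [404.21794872 165.117357  ] [0.57547764 0.20147382 0.12475   ]
[359 129  22  86 977] [368.99795292 172.3828045 ] [0.57316703 0.17862937 0.12475   ]
[325 137  18  85 923] [334.23293608 179.15167931] [0.57060439 0.15597916 0.12475   ]
[ 231  197   51   58 2265] [255.69757174 225.58057395] [0.58629985 0.09678798 0.12475   ]
[0.58553737 0.09954304 0.16170563] [0.01697992 0.00314589 0.06522228]
```

>>> {"method": "jog_arm", "body": {"targets": [[-0.0016,-0.0024,0.012,0],[-0.0016,-0.0024,0.024,0],[-0.0016,-0.0024,0.034,0],[-0.0016,-0.0024,0.041,0],[-0.0016,-0.0024,0.0435,0]]}}

```text
time: 2.78
tool_pos: [0.5846, 0.0966, 0.1148]
tool_rot: [-0.002, 0.158, 0.987, -0.0]
contact_force: [-1.3, 0.3, -0.4]
gripper_width: 1.001
```

>>> {"method": "jog_arm", "body": {"targets": [[0,0,0,0],[0,0,0,0],[0,0,0,0],[0,0,0,0]]}}

```text
time: 3.12
tool_pos: [0.5867, 0.0967, 0.1186]
tool_rot: [0.001, 0.158, 0.987, 0.0]
contact_force: [0.5, -0.3, -0.3]
gripper_width: 1.0
```

>>> {"method": "jog_arm", "body": {"targets": [[0,0,0,0],[0,0,0,0],[0,0,0,0],[0,0,0,0],[0,0,0,0]], "fingers": 0.25}}

```text
time: 3.53
tool_pos: [0.5865, 0.0972, 0.1185]
tool_rot: [0.0, 0.158, 0.987, 0.001]
contact_force: [-0.2, 1.9, 2.6]
gripper_width: 0.396
```

>>> {"method": "jog_arm", "body": {"targets": [[0,0,0,0],[0,0,0,0],[0,0,0,0],[0,0,0,0],[0,0,0,0]]}}

```text
time: 3.95
tool_pos: [0.5865, 0.0972, 0.1185]
tool_rot: [0.0, 0.158, 0.987, 0.001]
contact_force: [-0.6, 4.3, 6.1]
gripper_width: 0.393
```

```bash
cat > t.py <<'E'
from h import *
import sys
n=int(sys.argv[1]) if len(sys.argv)>1 else 6
T=[];E=[];F=[]
for i in range(n):
    s=manip.state();T.append(s["ft_torque"]);E.append(s["joint_efforts"][5]);F.append(s["contact_force"]);cams.grab_frame("top")
s=manip.state()
q=s["tool_rot"];T=np.array(T)
print("t",round(s["time"],2),"yaw",round(np.degrees(2*np.arctan2(q[2],q[1])),2),"pos",np.round(s["tool_pos"],4),"w",round(s["gripper_width"],3),"j6",round(np.degrees(s["joint_pos"][5]),2))
print("Tz",T[:,2].mean().round(3),"+-",(T[:,2].std()/n**.5).round(3),"Txy",T[:,:2].mean(0).round(3),"e6",np.mean(E).round(3),np.std(E).round(3),"F",np.mean(F,0).round(2))
E
python3 t.py
```

```text
t 4.25 yaw 161.86 pos [0.5865 0.0972 0.1184] w 0.395 j6 -69.66
Tz 0.009 +- 0.009 Txy [0.725 0.231] e6 0.009 0.001 F [-1.55  4.32  5.25]
```

Joint-6 effort has about 0.001 N·m of noise, so it makes a good torque gauge. I'm probing 4° clockwise.

>>> {"method": "jog_arm", "body": {"targets": [[0,0,0,2],[0,0,0,4],[0,0,0,4],[0,0,0,4]]}}

```text
time: 4.58
tool_pos: [0.5865, 0.0972, 0.1184]
tool_rot: [0.0, 0.192, 0.981, 0.0]
contact_force: [-1.1, 4.1, 5.6]
gripper_width: 0.399
```

```bash
python3 t.py 3
```

```text
t 4.73 yaw 157.88 pos [0.5865 0.0971 0.1184] w 0.398 j6 -65.68
Tz 0.127 +- 0.006 Txy [0.654 0.224] e6 0.144 0.005 F [-1.08  4.07  5.6 ]
```

The torque of about 0.13 N·m has passed its peak, so this is an ordinary click. I'm going on to 4° past the next one.

>>> {"method": "jog_arm", "body": {"targets": [[0,0,0,7],[0,0,0,14],[0,0,0,21],[0,0,0,26],[0,0,0,28]]}}

```text
time: 5.15
tool_pos: [0.5864, 0.097, 0.1185]
tool_rot: [0.0, 0.425, 0.905, 0.0]
contact_force: [-1.1, 4.2, 5.3]
gripper_width: 0.398
```

>>> {"method": "jog_arm", "body": {"targets": [[0,0,0,1],[0,0,0,2],[0,0,0,2],[0,0,0,2]]}}

```text
time: 5.48
tool_pos: [0.5864, 0.0971, 0.1184]
tool_rot: [0.0, 0.439, 0.898, 0.0]
contact_force: [-0.9, 4.3, 5.4]
gripper_width: 0.398
```

```bash
python3 t.py 3
```

```text
t 5.63 yaw 127.88 pos [0.5864 0.0971 0.1184] w 0.398 j6 -35.68
Tz 0.148 +- 0.01 Txy [0.62  0.333] e6 0.149 0.003 F [-1.03  4.05  5.6 ]
```

>>> {"method": "jog_arm", "body": {"targets": [[0,0,0,1],[0,0,0,2],[0,0,0,2]]}}

```text
time: 5.88
tool_pos: [0.5864, 0.0971, 0.1184]
tool_rot: [0.0, 0.455, 0.89, 0.0]
contact_force: [-1.3, 3.6, 6.2]
gripper_width: 0.396
```

```bash
python3 t.py 2
```

```text
t 5.98 yaw 125.88 pos [0.5864 0.097  0.1184] w 0.398 j6 -33.67
Tz 0.111 +- 0.003 Txy [0.622 0.29 ] e6 0.18 0.04 F [-1.25  3.85  5.67]
```

The torque falls, so this isn't the stop. On to the next click (+28° gives 64° total).

>>> {"method": "jog_arm", "body": {"targets": [[0,0,0,7],[0,0,0,14],[0,0,0,20],[0,0,0,24],[0,0,0,26]]}}

```text
time: 6.4
tool_pos: [0.5863, 0.097, 0.1184]
tool_rot: [-0.0, 0.645, 0.764, 0.0]
contact_force: [-2.0, 3.4, 5.6]
gripper_width: 0.399
```

>>> {"method": "jog_arm", "body": {"targets": [[0,0,0,1],[0,0,0,2],[0,0,0,2],[0,0,0,2]]}}

```text
time: 6.73
tool_pos: [0.5863, 0.097, 0.1184]
tool_rot: [-0.0, 0.657, 0.754, 0.0]
contact_force: [-2.2, 4.1, 5.3]
gripper_width: 0.397
```

```bash
python3 t.py 4
```

```text
t 6.93 yaw 97.88 pos [0.5863 0.097  0.1184] w 0.397 j6 -5.68
Tz 0.129 +- 0.003 Txy [0.626 0.376] e6 0.14 0.003 F [-2.02  3.65  5.79]
```

>>> {"method": "jog_arm", "body": {"targets": [[0,0,0,7],[0,0,0,14],[0,0,0,21],[0,0,0,26],[0,0,0,28]]}}

```text
time: 7.35
tool_pos: [0.5862, 0.097, 0.1184]
tool_rot: [-0.0, 0.821, 0.571, 0.0]
contact_force: [-2.3, 4.0, 5.4]
gripper_width: 0.399
```

>>> {"method": "jog_arm", "body": {"targets": [[0,0,0,1],[0,0,0,2],[0,0,0,2],[0,0,0,2]]}}

```text
time: 7.68
tool_pos: [0.5862, 0.097, 0.1184]
tool_rot: [-0.0, 0.83, 0.558, 0.0]
contact_force: [-2.5, 3.6, 5.8]
gripper_width: 0.398
```

```bash
python3 t.py 4
```

```text
t 7.88 yaw 67.89 pos [0.5862 0.097  0.1184] w 0.395 j6 24.32
Tz 0.149 +- 0.011 Txy [0.605 0.403] e6 0.166 0.003 F [-2.2   3.89  5.91]
```

Slightly higher and ambiguous, so I'm probing another 1.5° (still within 0.1 rad of the click).

>>> {"method": "jog_arm", "body": {"targets": [[0,0,0,0.8],[0,0,0,1.5],[0,0,0,1.5],[0,0,0,1.5]]}}

```text
time: 8.22
tool_pos: [0.5862, 0.097, 0.1184]
tool_rot: [-0.0, 0.837, 0.547, 0.0]
contact_force: [-2.5, 3.4, 5.8]
gripper_width: 0.397
```

```bash
python3 t.py 5
```

```text
t 8.47 yaw 66.39 pos [0.5862 0.097  0.1184] w 0.395 j6 25.82
Tz 0.15 +- 0.009 Txy [0.572 0.393] e6 0.16 0.016 F [-2.26  3.71  6.12]
```

>>> {"method": "jog_arm", "body": {"targets": [[0,0,0,0.5],[0,0,0,1],[0,0,0,1],[0,0,0,1],[0,0,0,1]]}}

```text
time: 8.88
tool_pos: [0.5862, 0.097, 0.1184]
tool_rot: [-0.0, 0.842, 0.54, 0.0]
contact_force: [-3.4, 3.2, 5.6]
gripper_width: 0.398
```

```bash
python3 t.py 6
```

```text
t 9.18 yaw 65.39 pos [0.5862 0.097  0.1184] w 0.394 j6 26.82
Tz 0.123 +- 0.01 Txy [0.57  0.363] e6 0.128 0.0 F [-2.81  3.79  5.73]
```

It is falling, so this is an ordinary click. Next click (+27.5°, 124° total).

>>> {"method": "jog_arm", "body": {"targets": [[0,0,0,7],[0,0,0,14],[0,0,0,20],[0,0,0,24],[0,0,0,25.5]]}}

```text
time: 9.6
tool_pos: [0.5861, 0.097, 0.1184]
tool_rot: [-0.0, 0.94, 0.34, 0.0]
contact_force: [-2.9, 3.9, 6.1]
gripper_width: 0.401
```

>>> {"method": "jog_arm", "body": {"targets": [[0,0,0,1],[0,0,0,2],[0,0,0,2],[0,0,0,2]]}}

```text
time: 9.93
tool_pos: [0.5861, 0.097, 0.1184]
tool_rot: [-0.0, 0.946, 0.325, -0.0]
contact_force: [-2.9, 4.6, 5.8]
gripper_width: 0.398
```

```bash
python3 t.py 5
```

```text
t 10.18 yaw 37.91 pos [0.5861 0.0971 0.1184] w 0.397 j6 54.31
Tz 0.222 +- 0.011 Txy [0.555 0.415] e6 0.245 0.008 F [-2.72  4.35  5.65]
```

The torque is 0.22–0.245 N·m about 0.065 rad past the click, which is the stop (the knob started four out). It held there about 0.5 s. I'm now backing out 4 + 120 = 124°.

>>> {"method": "jog_arm", "body": {"targets": [[0,0,0,-7],[0,0,0,-14],[0,0,0,-21],[0,0,0,-28],[0,0,0,-34]]}}

```text
time: 10.6
tool_pos: [0.5863, 0.097, 0.1184]
tool_rot: [-0.0, 0.808, 0.589, 0.0]
contact_force: [-3.9, 3.7, 6.5]
gripper_width: 0.4
```

>>> {"method": "jog_arm", "body": {"targets": [[0,0,0,-7],[0,0,0,-14],[0,0,0,-21],[0,0,0,-28],[0,0,0,-30]]}}

```text
time: 11.02
tool_pos: [0.5864, 0.097, 0.1184]
tool_rot: [-0.0, 0.629, 0.778, 0.0]
contact_force: [-3.0, 3.0, 5.8]
gripper_width: 0.397
```

>>> {"method": "jog_arm", "body": {"targets": [[0,0,0,-7],[0,0,0,-14],[0,0,0,-21],[0,0,0,-28],[0,0,0,-30]]}}

```text
time: 11.43
tool_pos: [0.5864, 0.0971, 0.1184]
tool_rot: [0.0, 0.406, 0.914, 0.0]
contact_force: [-0.8, 4.6, 5.9]
gripper_width: 0.398
```

>>> {"method": "jog_arm", "body": {"targets": [[0,0,0,-7],[0,0,0,-14],[0,0,0,-21],[0,0,0,-28],[0,0,0,-30]]}}

```text
time: 11.85
tool_pos: [0.5865, 0.0972, 0.1184]
tool_rot: [0.0, 0.155, 0.988, 0.001]
contact_force: [-1.7, 4.6, 5.5]
gripper_width: 0.398
```

>>> {"method": "jog_arm", "body": {"targets": [[0,0,0,0],[0,0,0,0],[0,0,0,0]]}}

```text
time: 12.1
tool_pos: [0.5864, 0.0972, 0.1184]
tool_rot: [0.0, 0.158, 0.987, 0.001]
contact_force: [-2.1, 3.5, 5.6]
gripper_width: 0.397
```

```bash
python3 t.py 5
```

```text
t 12.35 yaw 161.85 pos [0.5864 0.0972 0.1184] w 0.397 j6 -69.66
Tz 0.025 +- 0.013 Txy [0.738 0.222] e6 0.018 0.001 F [-1.06  4.26  5.42]
```

The torque is about 0 on the fourth click. Releasing and rising.

>>> {"method": "jog_arm", "body": {"targets": [[0,0,0,0],[0,0,0,0],[0,0,0,0],[0,0,0,0],[0,0,0,0]], "fingers": 1.0}}

```text
time: 12.77
tool_pos: [0.586, 0.0963, 0.1174]
tool_rot: [-0.0, 0.158, 0.987, -0.0]
contact_force: [0.6, 0.0, 1.4]
gripper_width: 1.0
```

>>> {"method": "jog_arm", "body": {"targets": [[0,0,-0.02,0],[0,0,-0.05,0],[0,0,-0.08,0],[0,0,-0.1,0],[0,0,-0.1,0]]}}

```text
time: 13.18
tool_pos: [0.5891, 0.0966, 0.2243]
tool_rot: [0.005, 0.158, 0.987, 0.001]
contact_force: [1.1, 0.4, 1.1]
gripper_width: 0.997
```

```bash
python3 - <<'E'
from h import *
print(onplane(cams.get_calibration("top"),287.9,186.7,.038))
s=manip.state();print(s["tool_pos"],s["gripper_width"])
E
```

```text
[ 0.60669959 -0.2363509   0.038     ]
[0.58914985 0.09660689 0.22427957] 0.9971901880583968
```

>>> {"method": "jog_arm", "body": {"targets": [[-0.05,-0.147,0,0],[-0.05,-0.147,0,0],[-0.05,-0.147,0,0],[-0.05,-0.147,0,0]]}}

```text
time: 13.52
tool_pos: [0.5872, -0.0612, 0.2167]
tool_rot: [-0.001, 0.158, 0.987, -0.001]
contact_force: [1.1, -0.1, -0.6]
gripper_width: 0.999
```

>>> {"method": "jog_arm", "body": {"targets": [[-0.05,-0.147,0.03,0],[-0.05,-0.147,0.05,0],[-0.05,-0.147,0.06,0],[-0.05,-0.147,0.06,0],[-0.05,-0.147,0.06,0]]}}

```text
time: 13.93
tool_pos: [0.5863, -0.2187, 0.1518]
tool_rot: [-0.004, 0.161, 0.987, -0.0]
contact_force: [-0.2, 0.8, -1.6]
gripper_width: 0.999
```

>>> {"method": "jog_arm", "body": {"targets": [[0,0,0,0],[0,0,0,0],[0,0,0,0],[0,0,0,0],[0,0,0,0]]}}

```text
time: 14.35
tool_pos: [0.5902, -0.2129, 0.1588]
tool_rot: [0.001, 0.157, 0.988, -0.0]
contact_force: [-0.2, 0.3, 0.2]
gripper_width: 1.0
```

```bash
python3 - <<'E'
from h import *
s=manip.state();c=cams.get_calibration("wrist");im=cams.grab_frame("wrist");save("w3",im)
print(s["tool_pos"],s["tool_rot"],s["joint_pos"]);print("expected",proj(c,[.6067,-.2355,.038]))
print(proj(c,[.6067,-.2355,0]))
E
```

```text
[ 0.59022818 -0.21286583  0.15878428] [ 7.50928624e-04  1.56881599e-01  9.87617106e-01 -2.26850959e-04] [-4.64676304e-01  1.10718750e-01  1.67488287e+00  2.21142086e-05
  1.35442229e+00 -1.72041255e+00]
expected [242.45368489 208.3842282 ]
[244.27866149 195.54234325]
```

View pics/w3.png

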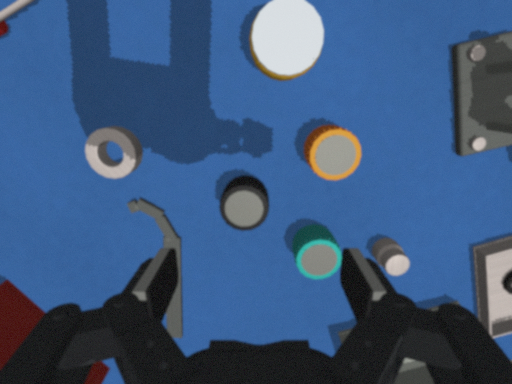

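The wrist view shows the black cap alone, its grey top disc at about (244,208), with the fingers' lane free. I'm fitting an ellipse to the disc.

```bash
python3 - <<'E'
from h import *
im=cv2.imread("pics/w3.png");c=cams.get_calibration("wrist");h=cv2.cvtColor(im,cv2.COLOR_BGR2HSV).astype(int)
m=((h[...,1]<70)&(h[...,2]>75)).astype(np.uint8);w=np.zeros_like(m);w[165:235,210:280]=1;m*=w
k,l,st,ce=cv2.connectedComponentsWithStats(m);i=1+np.argmax(st[1:,4]);cs,_=cv2.findContours((l==i).astype(np.uint8),0,1)
e=cv2.fitEllipse(max(cs,key=len));print(st[i],ce[i],e)
for p in (ce[i],e[0]):print(onplane(c,*p,.038))
# whole cap silhouette (dark or disc)
b=(((h[...,2]<75)&(h[...,1]<120))|(l==i)).astype(np.uint8)*w;k,l2,s2,c2=cv2.connectedComponentsWithStats(b);j=1+np.argmax(s2[1:,4]);print(s2[j],c2[j],onplane(c,*c2[j],.019))
print(manip.state()["tool_pos"])
E
```

```text
[ 224  190   41   37 1184] [243.73226351 208.01351351] ((243.7253875732422, 208.01519775390625), (36.45303726196289, 39.46590042114258), 95.25776672363281)
[ 0.60658379 -0.2342495   0.038     ]
[ 0.60658339 -0.23425655  0.038     ]
[ 220  176   48   54 1988] [244.09708249 202.92102616] [ 0.6082115  -0.23539287  0.019     ]
[ 0.59015082 -0.21292642  0.15868271]
```

>>> {"method": "jog_arm", "body": {"targets": [[-0.0228,-0.0155,0.01,0],[-0.0228,-0.0155,0.04,0],[-0.0228,-0.0155,0.07,0],[-0.0228,-0.0155,0.08,0],[-0.0228,-0.0155,0.08,0]]}}

```text
time: 14.82
tool_pos: [0.6041, -0.2339, 0.0738]
tool_rot: [-0.004, 0.157, 0.988, 0.001]
contact_force: [0.2, 0.0, -0.6]
gripper_width: 1.004
```

>>> {"method": "jog_arm", "body": {"targets": [[0,0,0,0],[0,0,0,0],[0,0,0,0]]}}

```text
time: 15.07
tool_pos: [0.608, -0.2362, 0.0806]
tool_rot: [0.002, 0.158, 0.988, -0.001]
contact_force: [-0.4, 0.6, 0.5]
gripper_width: 0.998
```

```bash
python3 - <<'E'
from h import *
s=manip.state();c=cams.get_calibration("wrist");im=cams.grab_frame("wrist");save("w4",im)
q=s["tool_rot"];print(s["tool_pos"],q)
p=proj(c,[.6068,-.2346,.038]);u,v=map(int,p);print(p)
h=cv2.cvtColor(im,cv2.COLOR_RGB2HSV).astype(int)
m=((h[...,1]<70)&(h[...,2]>75)).astype(np.uint8);w=np.zeros_like(m);w[v-50:v+50,u-50:u+50]=1;m*=w
k,l,st,ce=cv2.connectedComponentsWithStats(m);i=1+np.argmax(st[1:,4]);print(st[i],ce[i],onplane(c,*ce[i],.038))
E
```

```text
[ 0.60801182 -0.2362468   0.08063888] [ 2.08975660e-03  1.57578804e-01  9.87503952e-01 -7.06016690e-04]
[260.99834781 217.97955268]
[ 234  194   56   50 2193] [261.44459644 218.37391701] [ 0.60718565 -0.23439473  0.038     ]
```

>>> {"method": "jog_arm", "body": {"targets": [[0,0,0.015,0],[0,0,0.03,0],[0,0,0.045,0],[0,0,0.058,0],[0,0,0.062,0]]}}

```text
time: 15.53
tool_pos: [0.6038, -0.2343, 0.011]
tool_rot: [-0.003, 0.158, 0.987, 0.001]
contact_force: [-0.4, 0.3, -1.3]
gripper_width: 1.003
```

>>> {"method": "jog_arm", "body": {"targets": [[0,0,0.003,0],[0,0,0.004,0],[0,0,0.004,0],[0,0,0.004,0],[0,0,0.004,0]]}}

```text
time: 15.95
tool_pos: [0.6072, -0.236, 0.0128]
tool_rot: [0.001, 0.158, 0.987, -0.0]
contact_force: [-0.2, 0.5, 0.2]
gripper_width: 1.003
```

>>> {"method": "jog_arm", "body": {"targets": [[0,0,0,0],[0,0,0,0]]}}

```text
time: 16.12
tool_pos: [0.6068, -0.2358, 0.0124]
tool_rot: [0.0, 0.158, 0.987, -0.0]
contact_force: [0.5, 1.9, -0.5]
gripper_width: 0.998
```

>>> {"method": "jog_arm", "body": {"targets": [[0,0,0,0],[0,0,0,0],[0,0,0,0],[0,0,0,0],[0,0,0,0]], "fingers": 0.3}}

```text
time: 16.53
tool_pos: [0.6069, -0.2359, 0.0124]
tool_rot: [0.001, 0.158, 0.987, -0.0]
contact_force: [0.0, -0.6, 2.0]
gripper_width: 0.557
```

>>> {"method": "jog_arm", "body": {"targets": [[0,0,0,0],[0,0,0,0],[0,0,0,0],[0,0,0,0],[0,0,0,0]]}}

```text
time: 16.95
tool_pos: [0.6069, -0.2359, 0.0124]
tool_rot: [0.001, 0.158, 0.987, -0.0]
contact_force: [0.5, -0.0, 4.5]
gripper_width: 0.556
```

>>> {"method": "jog_arm", "body": {"targets": [[0,0,-0.02,0],[0,0,-0.05,0],[0,0,-0.09,0],[0,0,-0.13,0],[0,0,-0.16,0]]}}

```text
time: 17.37
tool_pos: [0.6064, -0.2356, 0.174]
tool_rot: [0.0, 0.158, 0.987, -0.0]
contact_force: [1.2, -0.2, 0.4]
gripper_width: 0.559
```

>>> {"method": "jog_arm", "body": {"targets": [[0,0,0,0],[0,0,0,0],[0,0,0,0],[0,0,0,0],[0,0,0,0]]}}

```text
time: 17.78
tool_pos: [0.6051, -0.2349, 0.1686]
tool_rot: [-0.002, 0.158, 0.987, 0.001]
contact_force: [-0.3, -0.5, -0.5]
gripper_width: 0.558
```

```bash
python3 - <<'E'
from h import *
s=manip.state();c=cams.get_calibration("wrist");im=cams.grab_frame("wrist");save("w5",im)
print(s["time"],s["tool_pos"],s["tool_rot"],s["gripper_width"],s["contact_force"])
np.savez("w5",T=c["cam_to_world"]);h=cv2.cvtColor(im,cv2.COLOR_RGB2HSV).astype(int)
m=((h[...,1]<70)&(h[...,2]>75)).astype(np.uint8)
p=proj(c,s["tool_pos"]+[0,0,.026]);u,v=map(int,p);print("exp",p)
w=np.zeros_like(m);w[v-45:v+45,u-45:u+45]=1;m*=w
k,l,st,ce=cv2.connectedComponentsWithStats(m);i=1+np.argmax(st[1:,4]);print(st[i],ce[i],onplane(c,*ce[i],s["tool_pos"][2]+.026))
E
```

```text
17.7833 [ 0.60505195 -0.23492513  0.16863959] [-2.41375726e-03  1.57729309e-01  9.87479104e-01  8.11355069e-04] 0.5577837442779601 [-0.2519731  -0.53739108 -0.52175085]
exp [259.65303259 279.3469897 ]
[ 220  246   78   67 4149] [258.91178597 278.91130393] [ 0.60470671 -0.23518659  0.19463959]
```

View pics/w5.png

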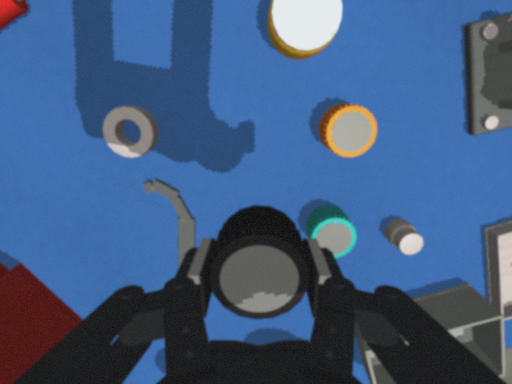

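The cap is held level and centred between the fingers, with the top disc at (259,279) where expected, to within 0.5 mm. I'm carrying it over the knob.

>>> {"method": "jog_arm", "body": {"targets": [[0.03,0.076,0,0],[0.045,0.115,0,0],[0.061,0.155,0,0],[0.061,0.155,0,0],[0.061,0.155,0,0]]}}

```text
time: 18.25
tool_pos: [0.5955, -0.0629, 0.1703]
tool_rot: [-0.002, 0.155, 0.988, 0.002]
contact_force: [0.7, 0.1, -0.8]
gripper_width: 0.558
```

>>> {"method": "jog_arm", "body": {"targets": [[0.015,0.038,0,0],[0.03,0.076,0,0],[0.045,0.115,0,0],[0.058,0.147,0,0],[0.061,0.155,0,0]]}}

```text
time: 18.67
tool_pos: [0.5859, 0.101, 0.1707]
tool_rot: [-0.001, 0.156, 0.988, 0.001]
contact_force: [0.1, 0.2, -0.9]
gripper_width: 0.556
```

>>> {"method": "jog_arm", "body": {"targets": [[0,0,0,0],[0,0,0,0],[0,0,0,0],[0,0,0,0],[0,0,0,0]]}}

```text
time: 19.08
tool_pos: [0.5873, 0.0954, 0.1717]
tool_rot: [-0.0, 0.159, 0.987, -0.0]
contact_force: [0.5, 0.2, -1.8]
gripper_width: 0.553
```

>>> {"method": "jog_arm", "body": {"targets": [[0,0,0,0],[0,0,0,0],[0,0,0,0],[0,0,0,0],[0,0,0,0]]}}

```text
time: 19.5
tool_pos: [0.5871, 0.0968, 0.1718]
tool_rot: [0.0, 0.158, 0.987, -0.0]
contact_force: [-0.1, -0.4, -0.7]
gripper_width: 0.557
```

```bash
python3 t.py 4
```

```text
t 19.7 yaw 161.86 pos [0.5871 0.097  0.1718] w 0.559 j6 -69.64
Tz 0.011 +- 0.013 Txy [-0.004  0.02 ] e6 -0.0 0.0 F [-0.1  -0.03 -0.73]
```

>>> {"method": "jog_arm", "body": {"targets": [[0.0007,0.0003,0.006,0],[0.0007,0.0003,0.014,0],[0.0007,0.0003,0.022,0],[0.0007,0.0003,0.03,0],[0.0007,0.0003,0.036,0]]}}

```text
time: 20.12
tool_pos: [0.5857, 0.0974, 0.1338]
tool_rot: [-0.001, 0.158, 0.987, -0.0]
contact_force: [-0.6, 0.2, -1.5]
gripper_width: 0.556
```

>>> {"method": "jog_arm", "body": {"targets": [[0,0,0,0],[0,0,0,0],[0,0,0,0],[0,0,0,0],[0,0,0,0]]}}

```text
time: 20.53
tool_pos: [0.587, 0.0974, 0.1365]
tool_rot: [0.001, 0.158, 0.987, 0.0]
contact_force: [0.5, -0.1, -0.3]
gripper_width: 0.561
```

```bash
python3 t.py 4
```

```text
t 20.73 yaw 161.85 pos [0.5867 0.0974 0.1361] w 0.554 j6 -69.59
Tz -0.007 +- 0.011 Txy [ 0.021 -0.017] e6 -0.0 0.0 F [ 0.46 -0.3  -0.61]
```

It is over the knob with no contact. Descending gently onto the spigot.

>>> {"method": "jog_arm", "body": {"targets": [[0,0,0.003,0],[0,0,0.006,0],[0,0,0.009,0],[0,0,0.011,0],[0,0,0.012,0]]}}

```text
time: 21.15
tool_pos: [0.5861, 0.0974, 0.123]
tool_rot: [-0.001, 0.158, 0.987, -0.0]
contact_force: [-0.9, -0.1, -0.5]
gripper_width: 0.557
```

>>> {"method": "jog_arm", "body": {"targets": [[0,0,0.001,0],[0,0,0.003,0],[0,0,0.004,0],[0,0,0.005,0],[0,0,0.005,0]]}}

```text
time: 21.57
tool_pos: [0.586, 0.0976, 0.1183]
tool_rot: [-0.001, 0.158, 0.987, 0.0]
contact_force: [-2.1, 0.9, -0.5]
gripper_width: 0.557
```

```bash
python3 t.py 4
```

```text
t 21.77 yaw 161.85 pos [0.586  0.0976 0.1183] w 0.559 j6 -69.59
Tz -0.013 +- 0.006 Txy [0.171 0.465] e6 -0.006 0.001 F [-2.59  1.02 -0.66]
```

>>> {"method": "jog_arm", "body": {"targets": [[0,0,0.001,0],[0,0,0.002,0],[0,0,0.003,0],[0,0,0.003,0],[0,0,0.003,0]]}}

```text
time: 22.18
tool_pos: [0.5861, 0.0976, 0.1165]
tool_rot: [-0.001, 0.158, 0.987, -0.0]
contact_force: [-7.3, 1.4, 4.4]
gripper_width: 0.559
```

```bash
python3 t.py 4
```

```text
t 22.38 yaw 161.86 pos [0.5861 0.0976 0.1165] w 0.556 j6 -69.59
Tz 0.016 +- 0.003 Txy [0.2  1.13] e6 -0.015 0.0 F [-6.62  1.49  4.56]
```

The cap is seated: TCP 0.1165 puts the rim at 0.104, with 4.5 N upward. Releasing and rising.

>>> {"method": "jog_arm", "body": {"targets": [[0,0,0,0],[0,0,0,0],[0,0,0,0],[0,0,0,0],[0,0,0,0]], "fingers": 1.0}}

```text
time: 22.8
tool_pos: [0.5869, 0.0973, 0.116]
tool_rot: [0.0, 0.158, 0.987, 0.0]
contact_force: [-0.6, -0.1, 0.6]
gripper_width: 1.003
```

>>> {"method": "jog_arm", "body": {"targets": [[0,0,-0.01,0],[0,0,-0.03,0],[0,0,-0.055,0],[0,0,-0.08,0],[0,0,-0.1,0]]}}

```text
time: 23.22
tool_pos: [0.5872, 0.0974, 0.2189]
tool_rot: [0.001, 0.158, 0.987, 0.0]
contact_force: [0.1, 0.4, 0.7]
gripper_width: 1.003
```

>>> {"method": "jog_arm", "body": {"targets": [[0.04,0,0,0],[0.06,0,0,0],[0.06,0,0,0],[0.06,0,0,0],[0.06,0,0,0]]}}

```text
time: 23.63
tool_pos: [0.5301, 0.116, 0.2164]
tool_rot: [0.001, 0.158, 0.987, 0.0]
contact_force: [-0.1, -0.6, 0.3]
gripper_width: 0.998
```

```bash
python3 - <<'E'
from h import *
A=[]
for n,(u,v) in(("wrist",(0,0)),("side",(0,0)),("top",(0,0))):
    c=cams.get_calibration(n);im=cams.grab_frame(n);save("f_"+n,im)
    p=proj(c,[.5862,.0972,.142]);u,v=map(int,p);r=60 if n=="wrist" else 40
    h=cv2.cvtColor(im,cv2.COLOR_RGB2HSV).astype(int)
    m=((h[...,1]<60)&(h[...,2]>70)&(h[...,2]<190)).astype(np.uint8);w=np.zeros_like(m);q=30 if n=="wrist" else 9;w[v-q:v+q,u-q:u+q]=1;m*=w
    k,l,st,ce=cv2.connectedComponentsWithStats(m);i=1+np.argmax(st[1:,4]);print(n,p.round(1),st[i],ce[i].round(1),onplane(c,*ce[i],.142).round(4))
    v0,u0=max(v-r,0),max(u-r,0);A.append(cv2.resize(im[v0:v+r,u0:u+r],(260,260),interpolation=cv2.INTER_CUBIC))
save("final",np.hstack(A))
b=cv2.imread("pics/top0.png")[:,:,::-1].astype(int);d=np.abs(b-cv2.imread("pics/f_top.png")[:,:,::-1]).max(2)>60
for nm,u,v in(("grease",262,246),("bearing",340,219),("socket",225,151),("hook",333,160),("driver",370,277)):print(nm,d[v-15:v+15,u-15:u+15].sum())
s=manip.state();print(s["time"],s["contact_force"],s["tool_pos"])
E
```

```text
wrist [258.6 266.8] [ 237  247   45   39 1390] [258.8 266. ] [0.5855 0.0976 0.142 ]
side [213.1 263.3] [205 255  13  16 100] [209.7 264.8] [0.593  0.1025 0.142 ]
top [135.5 204.7] [126 195  18  18 323] [134.5 203.5] [0.5891 0.099  0.142 ]
grease 0
bearing 0
socket 0
hook 0
driver 0
23.7833 [ 0.04785851 -0.20452902  0.15177103] [0.53016104 0.11576428 0.21580314]
```

View pics/final.png

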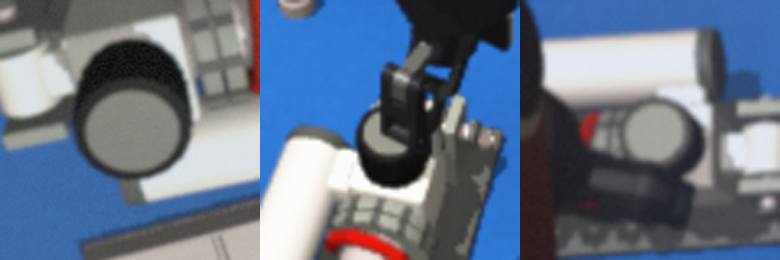

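The cap sits flush and level on the head with no red showing. The wrist view puts its centre within about 1 mm of the axis; the side and top masks are cut by the arm, so I don't count them. The arm is clear of everything. Handing in.

```bash
python3 -c "
from plant import manip
print(manip.job_done())"
```

```text
the job is handed in; nothing more can be done
None
```

I set the knob to the fourth click from its stop, put the black cap home on the shock's head, and handed the job in at about 24 s. No verdict was reported.

- **Knob:** I turned it clockwise about 120°, click by click. At the stop the torque rose to 0.22–0.245 N·m at about 0.07 rad, under the 0.32 N·m limit, and I held it there about 0.5 s. I then backed it out four clicks, where the torque was about zero, and let go.
- **Cap:** I pushed the black cap down until its rim was at about 0.104 m, with a light 4.5 N push back from the head. It let go cleanly.
- **Last checks:** The wrist camera put the cap's top within about 1 mm of the axis. The other things on the bench showed no change in the top view, and the gripper was clear with contact force near zero.
- **Disagreements:** The side and top measurements of the cap were 3 to 9 mm off. The arm partly hid the cap in both views, so I went by the wrist view and the seating height. One click on the way in read slightly high at first, but a further small turn showed its torque falling, so it was not the stop.

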